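# Empty the snack tray into the serving dish and hang it up

## Task

Take the steel snack tray by its wooden tab and tip it so that all four biscuits slide off its open end into the rectangular white dish, from low over the dish and without the gripper touching a biscuit. Then set the empty tray down flat on the counter and let go, take it again by its folding wire handle, lift it by that and hang it by the wire handle on the twin hook of the stand, its bar across both prongs, so that it hangs freely. Leave the dish and everything else where they stand.

Things in the scene. Friction and masses are not known exactly. Their poses are not given: they have to be found in the camera images.
- tray: steel snack tray, 150 long (x) x 118 wide (y) x 36 high, 0.25 kg; 3 thick walls on both long sides and the rear (-x), front end (+x) open without a lip, floor 4 thick. Origin on the underside, below the wire handle's hinge line; floor from x = -63 to +87. A wooden tab, 24 wide (y), 12 thick, sticks out of the rear from x = -63 to -139, rising backwards by 15 degrees
- tray_grip (a point): point in the middle of the wooden tab, 105 behind the tray's origin and 42 above its underside; axes as the tray's
- tray_lip (a point): middle of the front edge of the tray's floor (upper face), where the biscuits leave
- bail: the tray's folding wire handle, a U of steel wire hinged outside both long walls, swings about the tray's y axis; origin on the hinge line, 31 above the tray's underside. It starts folded back towards the tab, at or a little above a stop 45 degrees from upright, and swings with light friction to a like stop 45 degrees forward. Legs 80 long at y = +-65.5
- bail_mid (a point): middle of the wire handle's straight cross bar (round, 10 thick, 131 long, along the tray's y), 80 from the hinge line
- dish: rectangular white ceramic dish, outside 210 (x) x 180 (y) x 55 high, walls and floor 7 thick, 0.95 kg; origin at the centre of its underside
- hook: fixed dark steel stand with a twin hook, left or right of the tray; origin on the counter below the hook's seat. Two prongs, 8 thick, at y = +-40, run along its x level from a cross bar on the post at x = +135 (265 high, 16 thick) to x = +18, dip by 15 into a V notch at x = 0 (the seat), and rise to tips at x = -20, 272 above the counter. Foot plate 130 x 120 x 14 from x = +60 to +190
- hook_seat (a point): point midway between the two prongs at their lowest place, level with their upper side, 254 above the counter, where a hanging bar rests across both (bar axis 8 above this point); x axis points along the prongs to the post, y across them
- biscuit0: chunky shortbread biscuit, 60 (x) x 30 (y) x 22 high, 0.03 kg, lying in the tray; origin at the centre of its underside
- biscuit1: chunky shortbread biscuit, 60 (x) x 30 (y) x 22 high, 0.03 kg, lying in the tray; origin at the centre of its underside
- biscuit2: chunky shortbread biscuit, 60 (x) x 30 (y) x 22 high, 0.03 kg, lying in the tray; origin at the centre of its underside
- biscuit3: chunky shortbread biscuit, 60 (x) x 30 (y) x 22 high, 0.03 kg, lying in the tray; origin at the centre of its underside
- mug: white mug, bystander, 80 across, 90 high, handle to +y; origin under its centre
- can_a: drinks can, bystander, 66 across, 115 high; origin under its centre
- can_b: drinks can, bystander, 66 across, 115 high; origin under its centre
- jar: small glass jar with lid, bystander, 54 across, 85 high; origin under its centre
- bowl: round white bowl, bystander (not the dish), 140 across, 60 high; origin under its centre
- bottle: green glass bottle, bystander, 74 across, 260 high; origin under its centre
- pepper: wooden pepper jar, bystander, 48 across, 80 high; origin under its centre
Not all that is in view belongs to the job. What is shaped like the biscuit1 but black or turquoise is not meant. Leave any blue look-alike of the biscuit3 alone.

How it is judged (in metres and radians):
On the way, in this order (a step that is already met when the one before it is completed fails the run):
1. all four biscuits have slid into the dish (x of biscuit0 in the frame of dish between -0.098 and 0.098 m and y of biscuit0 in the frame of dish between -0.083 and 0.083 m and z of biscuit0 in the frame of dish between 0 and 0.075 m and x of biscuit1 in the frame of dish between -0.098 and 0.098 m and y of biscuit1 in the frame of dish between -0.083 and 0.083 m and z of biscuit1 in the frame of dish between 0 and 0.075 m and x of biscuit2 in the frame of dish between -0.098 and 0.098 m and y of biscuit2 in the frame of dish between -0.083 and 0.083 m and z of biscuit2 in the frame of dish between 0 and 0.075 m and x of biscuit3 in the frame of dish between -0.098 and 0.098 m and y of biscuit3 in the frame of dish between -0.083 and 0.083 m and z of biscuit3 in the frame of dish between 0 and 0.075 m), for 0.2 s.
2. the empty tray has been set down flat on the counter and let go (height (world z) of tray below 0.01 m and angle between tray's own z axis and vertical below 0.1 rad and contact force between the fingers and tray below 0.1 N and linear speed of tray below 0.05 m/s), for 0.2 s.
3. the tray is lifted clear of the counter, held by its wire handle (height (world z) of tray above 0.05 m and contact force between the fingers and bail above 1 N), for 0.2 s.
At the end, for the whole second after the job is handed in: All four biscuits lie inside the dish (under 75 mm above its underside). The tray hangs at rest on the hook by its wire handle (bearing over 1 N, bar middle within 60 mm of the seat and within 0.3 rad of square across the prongs), over 100 mm above the counter and within 0.45 rad of level (all of step 1 and contact force between bail and hook above 1 N and distance between bail_mid and hook_seat below 0.06 m and angle between the y axis of bail and the y axis of hook_seat, either way round below 0.3 rad and height (world z) of tray above 0.1 m and angle between tray's own z axis and vertical below 0.45 rad and linear speed of tray below 0.05 m/s); the robot touches nothing.
It fails at once if the gripper touches a biscuit (contact force between the fingers and biscuit0 above 0.5 N or contact force between the fingers and biscuit1 above 0.5 N or contact force between the fingers and biscuit2 above 0.5 N or contact force between the fingers and biscuit3 above 0.5 N).
It fails at once if a biscuit is dropped from high up (faster than 1.8 m/s) (linear speed of any of biscuit0, biscuit1, biscuit2, biscuit3 above 1.8 m/s).
It fails at once if the dish or a bystander is moved by more than 40 mm (distance of any of dish, mug, can_a, can_b, jar, bowl, bottle, pepper from where it was at the start of the episode above 0.04 m).
It also fails if it takes over 72 s, if anything falls off the work surface, if the arm or the gripper's body presses on something with over 40 N, if the wrist force passes 120 N, or if a joint passes its speed limit or range.

## Robot

A 6-joint arm with a two-finger parallel gripper is mounted at the origin on the work surface. World frame = base frame: x ahead of the robot, y to its left, z up, the work surface at z = 0. Lengths are in m, angles in degrees, forces in N, time in s.
With the tool pointing down it reaches from about 0.25 to 0.8 m from the base axis. Payload 8.5 kg.
Tool frame: the origin (TCP) lies between the finger pads; the fingertips stand 22 mm ahead of it and the grasp point (between the pads) lies 3 mm ahead of it; z points along the fingers, y is the line along which they close (so a half turn about z gives the same grasp; the last joint's range is limited). The gripper opens to 85 mm and grips with 20 to 120 N. Pads are 22 mm wide; open, the fingers measure 114 mm over their backs; the gripper's body (76 mm by 85 mm) begins 54 mm behind the grasp point. The pads swing forward as they close: fully open they stand 13 mm farther back than shut.
Start: joints at [-65.145, 13.648, -0.773, 75.585, 0, 90], TCP at [0.221, -0.476, 0.217] pointing down, gripper open.
Joint ranges: [-152.45, 152.45], [-59.26, 108.67], [-65.41, 83.53], [-104.44, 129.93], [-82.83, 76.93], [-180, 180]. Speed limits (degrees/s): [127.2, 127.2, 159.86, 180, 180, 180].

## Interface

Orientations are given as [roll, pitch, yaw] about the fixed x, y, z axes, in that order (R = Rz(yaw) Ry(pitch) Rx(roll)).
In Python, from plant import * gives the robot as it stands.
- The arm moves only by the shell command python3 -m creep 'ROWS' [OPENING] [FORCE]. ROWS is a JSON object of lists of equal length, an entry for each row: "delta_pos": the shift along the world's x, y, z as a fraction of full scale, a list of three; "turn": the turn about the world's z as a fraction of full scale. In form: {"delta_pos": [[tx, ty, tz], ...], "turn": [turn, ...]}. A call has exactly 8 rows; each row shifts and turns the commanded pose from where the row before left it; what a row does not reach is not made up. Full scale, the value 1, is 0.2 m for a shift and pi rad for a turn. A row lasts 1/8 s, in which the tool goes at most 62.5 mm and 10.7 degrees, less where a joint would pass 70% of its speed; a pose out of reach is approached as far as the arm can. A call with a number of a shift or a turn outside -1 to 1 is refused whole. A call with a gripper value outside its range is refused whole. OPENING is the gripper's target within -1 to 1 (shut at 1, half-way at 0, fully open at -1), set as the call begins (- or left out, the last holds). The fingers move at their own pace and stop on an object; FORCE is the grip in N (left out, the last holds). Time passes only in rows, so rows that do not move let the fingers close, or fill a call up. It gives the time, the measured TCP pose, the force, the opening and the grip force at its end, in the units of the state.
- read_state(): the state, without advancing time (a new reading comes with each control period).
- capture(name): name is "side" or "top" or "wrist"; returns a dict with "image" (420x560x3 uint8, red, green, blue), "depth" (420x560 float32, m along the optical axis (not along the pixel's ray), 0 where there is no reading), "fovy" (degrees; the focal length in pixels is half the picture's height over the tangent of half this angle, whatever the lens; pixels are square), "cx", "cy" (the principal point, pixels), "R" (3x3) and "t" (3): a world point X has camera coordinates R X + t; the wrist camera has in their place "mount" (4x4, takes a point from camera to tool coordinates, whose origin is the TCP and whose axes are the flange's). Camera axes: x right, y down, z forward; pixel columns grow to the right and rows downward; lengths in m; the calibration is good to about 2 mm. A picture is of the moment at which its call begins: read the wrist's pose just before it.
- sign_off(): hands the job in; it is judged then, once.
The state is a dict: "clock": time; "joint_pos": joint angles; "dq": joint speeds; "tau": joint torques, N m; "ee_pos": TCP position; "tool_rot": TCP orientation; "ft_force": force on the tool from outside, world axes, zero at the start; "ft_torque": the same for the moment, N m; "width": finger opening in m; "grasp_force": force on a finger pad.
Only numpy, scipy, OpenCV 4.12 (cv2) and the standard library are available. Lean on these libraries where they do the work, as an engineer would, in place of code of your own. Each camera call takes 0.05 s, during which the arm holds its last target. There are 200 camera calls.

## Working session

There is one attempt and no reset: what is moved stays moved. The work goes in short steps, Python scripts to look and compute and a shell command to move; the robot and the scene stay as the last step left them, time stands still between calls to the robot, and variables do not carry over. Pictures are saved under pics/ and viewed, at most 10 in all, crops included, and the job is handed in when it is done.

```bash
mkdir -p pics; ls
cat > h.py <<'E'
from plant import *
import numpy as np, cv2, pickle
def cap(n):
    s=read_state(); c=capture(n)
    pickle.dump((s,c),open(n+'.pkl','wb'))
    return s,c
def f(c): return c['image'].shape[0]/2/np.tan(np.radians(c['fovy'])/2)
def cloud(c,s=None):
    h,w=c['depth'].shape; v,u=np.mgrid[:h,:w]; d=c['depth'].astype(float); F=f(c)
    P=np.stack([(u-c['cx'])/F*d,(v-c['cy'])/F*d,d],-1)
    if 'mount' in c:
        from scipy.spatial.transform import Rotation as Ro
        M=np.array(c['mount']); P=P@M[:3,:3].T+M[:3,3]
        return P@Ro.from_euler('xyz',s['tool_rot'],degrees=True).as_matrix().T+s['ee_pos']
    return (P-c['t'])@np.array(c['R'])
def save(c,n): cv2.imwrite('pics/'+n+'.png',c['image'][:,:,::-1])
E
python3 - <<'E'
from h import *
for n in('top','side'):
    s,c=cap(n); save(c,n+'0'); print({k:v for k,v in c.items() if k not in('image','depth')})
print(s)
E
```

```text
pics
{'fovy': 48.81359866029244, 'cx': 280.56072200648356, 'cy': 207.7918618167803, 'R': array([[-0.0569342 , -0.99836389,  0.0052954 ],
       [-0.97378188,  0.05436072, -0.22089311],
       [ 0.22024385, -0.01773294, -0.97528365]]), 't': array([0.03138442, 0.62696592, 1.44400215])}
{'fovy': 51.40049937592543, 'cx': 272.04357983697446, 'cy': 215.284420061336, 'R': array([[-0.70788147, -0.7060499 , -0.01993409],
       [-0.47830771,  0.499933  , -0.72200327],
       [ 0.51973605, -0.50155811, -0.69160242]]), 't': array([0.43319454, 0.38212512, 1.20670682])}
{'clock': 0.05, 'joint_pos': array([-6.51447688e+01,  1.36787794e+01, -8.14803288e-01,  7.55849991e+01,
        3.71519546e-04,  9.00001162e+01]), 'dq': array([-0.00391856, -0.02002081,  0.00999652,  0.04894494, -0.05678893,
        0.01463039]), 'tau': array([-7.16981122e-04, -5.40238166e+01,  3.47372496e+01,  1.32560960e-02,
       -1.32448517e-04,  1.09050880e-06]), 'ee_pos': array([ 0.22049569, -0.47598586,  0.21621212]), 'tool_rot': array([-1.79921418e+02, -3.71359759e-04,  2.48551144e+01]), 'ft_force': array([-0.12875784,  0.18080433, -0.3093831 ]), 'ft_torque': array([-0.03269336,  0.01125961, -0.00344865]), 'grasp_force': 0.0, 'width': 0.08566934782919795}
```

View pics/top0.png

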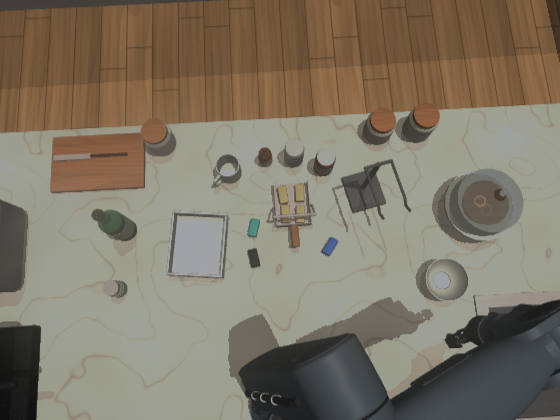

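View pics/side0.png

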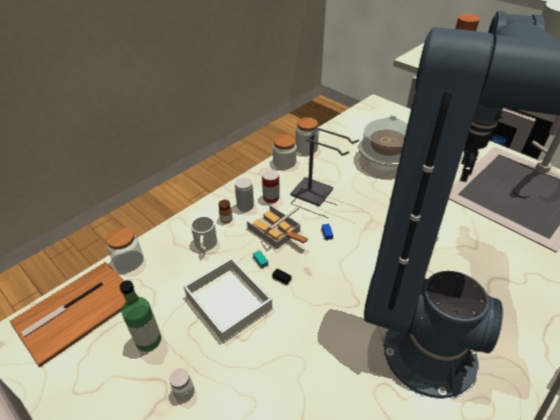

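Run:
```python
from h import *
np.set_printoptions(precision=4,suppress=True)
def rect(P,lab):
    r=cv2.minAreaRect((P[:,:2]*1000).astype(np.float32)); print(lab,len(P),'rect',np.round(r[0],1),np.round(r[1],1),round(r[2],1),'z',np.percentile(P[:,2],[2,50,98]).round(3))
for n in('top','side'):
    s,c=pickle.load(open(n+'.pkl','rb')); W=cloud(c); z=W[...,2]
    hsv=cv2.cvtColor(c['image'],cv2.COLOR_RGB2HSV); ok=c['depth']>0
    print(n,'counter z',np.median(z[ok]))
    box={'top':dict(dish=(160,205,235,285),tray=(262,175,322,232),tab=(284,222,304,250),hook=(330,150,415,230)),'side':dict(dish=(180,260,275,338),tray=(245,200,302,248),tab=(285,225,312,245),hook=(285,120,362,210))}[n]
    for k,(a,b,e,d) in box.items():
        w=W[b:d,a:e].reshape(-1,3); h=hsv[b:d,a:e].reshape(-1,3); o=ok[b:d,a:e].ravel()
        if k=='dish': rect(w[o&(w[:,2]>.045)&(w[:,2]<.065)],'dish rim')
        if k=='tray':
            m=o&(w[:,2]>.030)&(w[:,2]<.045)&(h[:,1]<70); rect(w[m],'walls')
            m=o&(w[:,2]>.07)&(w[:,2]<.12); P=w[m]; rect(P,'bar'); print(P.mean(0),P[np.argmin(P[:,1])],P[np.argmax(P[:,1])])
            m=o&(w[:,2]>.015)&(w[:,2]<.045)&(h[:,1]>110)&(h[:,0]<30); rect(w[m],'bisc')
        if k=='tab':
            m=o&(h[:,1]>100)&(w[:,2]>.02); rect(w[m],'tab'); print(w[m].mean(0))
        if k=='hook':
            m=o&(w[:,2]>.225)&(w[:,2]<.29); rect(w[m],'prongs'); P=w[m]
            print(P[np.argsort(P[:,0])][::max(1,len(P)//40)].round(3))
            m=o&(w[:,2]>.007)&(w[:,2]<.02)&(h[:,2]<110); rect(w[m],'foot')
```

```text
top counter z -0.00023050144442408042
dish rim 581 rect [530.7 275.6] [182.3 211.5] 83.7 z [0.046 0.054 0.06 ]
walls 124 rect [640.4 -43.2] [174.3 134.5] 0.6 z [0.03  0.036 0.043]
bar 146 rect [603.4 -43.6] [ 28.3 138.6] 2.8 z [0.074 0.101 0.107]
[ 0.5969 -0.0454  0.0995] [ 0.5984 -0.1127  0.097 ] [0.5959 0.0254 0.0988]
bisc 33 rect [620.8 -52. ] [131.7  64.3] 17.4 z [0.03  0.041 0.045]
tab 134 rect [539.6 -46.2] [70.7 21.1] 0.7 z [0.035 0.048 0.06 ]
[ 0.5388 -0.0461  0.0476]
prongs 433 rect [ 624.7 -307.1] [165.6  90.2] 12.8 z [0.238 0.268 0.274]
[[ 0.537 -0.289  0.272]
 [ 0.547 -0.286  0.264]
 [ 0.554 -0.286  0.257]
 [ 0.56  -0.361  0.267]
 [ 0.563 -0.36   0.263]
 [ 0.57  -0.358  0.262]
 [ 0.575 -0.358  0.253]
 [ 0.579 -0.275  0.268]
 [ 0.584 -0.359  0.265]
 [ 0.588 -0.279  0.264]
 [ 0.593 -0.276  0.269]
 [ 0.598 -0.278  0.262]
 [ 0.603 -0.275  0.264]
 [ 0.608 -0.269  0.27 ]
 [ 0.612 -0.352  0.27 ]
 [ 0.617 -0.267  0.269]
 [ 0.623 -0.346  0.266]
 [ 0.628 -0.343  0.268]
 [ 0.632 -0.263  0.268]
 [ 0.637 -0.262  0.273]
 [ 0.642 -0.341  0.27 ]
 [ 0.646 -0.264  0.271]
 [ 0.652 -0.337  0
[... 1497 characters left out ...]
267]
 [ 0.607 -0.347  0.263]
 [ 0.612 -0.346  0.266]
 [ 0.617 -0.353  0.264]
 [ 0.622 -0.343  0.266]
 [ 0.627 -0.349  0.265]
 [ 0.635 -0.348  0.258]
 [ 0.639 -0.256  0.265]
 [ 0.646 -0.338  0.271]
 [ 0.65  -0.259  0.266]
 [ 0.657 -0.336  0.263]
 [ 0.661 -0.34   0.267]
 [ 0.665 -0.256  0.261]
 [ 0.671 -0.251  0.268]
 [ 0.677 -0.248  0.267]
 [ 0.681 -0.257  0.273]
 [ 0.684 -0.282  0.259]
 [ 0.686 -0.29   0.259]
 [ 0.687 -0.275  0.261]
 [ 0.689 -0.325  0.266]
 [ 0.69  -0.289  0.262]
 [ 0.691 -0.333  0.265]
 [ 0.692 -0.302  0.267]
 [ 0.694 -0.293  0.27 ]
 [ 0.695 -0.305  0.268]
 [ 0.698 -0.308  0.27 ]
 [ 0.701 -0.29   0.265]]
foot 651 rect [ 765.4 -354.2] [162.5 379.6] 51.3 z [0.008 0.013 0.019]
```

Candidates (top view): tray with biscuits and wooden tab at (292,205), tab at (294,237). Look-alikes to leave are black (253,257), turquoise (253,227) and blue (330,246). The dish is the rectangular one at (198,245), and the bowl (446,280) is not meant. The twin hook stand is at (370,190), with only shadows near (345,220). I'm choosing the tray with the tab toward the robot, and checking it in a crop.

Run:
```python
from h import *
s,c=pickle.load(open('top.pkl','rb'))
i=cv2.resize(c['image'][140:280,230:420],None,fx=4,fy=4,interpolation=cv2.INTER_CUBIC); cv2.imwrite('pics/crop.png',i[:,:,::-1])
W=cloud(c); hsv=cv2.cvtColor(c['image'],cv2.COLOR_RGB2HSV)
m=(hsv[...,1]>100)&(W[...,2]>.03)&(W[...,2]<.07); m[:, :284]=0;m[:,304:]=0;m[:218]=0;m[252:]=0
P=W[m]; print(P[:,0].min(),P[:,0].max())
A=np.polyfit(P[:,0],P[:,1],1); print('tab yaw',np.degrees(np.arctan(A[0])),np.polyval(A,.53), np.polyfit(P[:,0],P[:,2],1))
```

```text
0.5042511204405026 0.5930311020908602
tab yaw 2.5865205240973115 -0.04622162885589824 [-0.2793954   0.19809967]
```

View pics/crop.png

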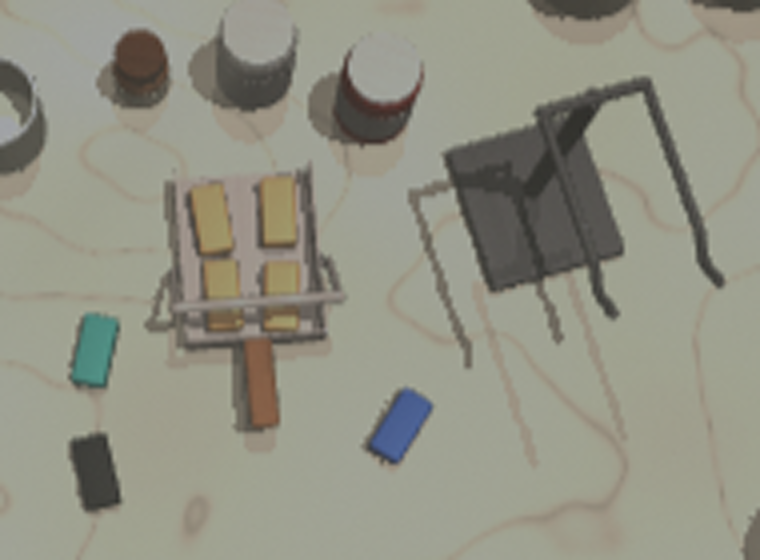

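```bash
python3 -m creep '{"delta_pos": [[0.13,0.18,0],[0.13,0.18,0],[0.13,0.18,0],[0.13,0.18,0],[0.13,0.18,0],[0.13,0.18,0],[0.13,0.18,0],[0.13,0.18,0]], "turn": [-0.016,-0.016,-0.016,-0.016,-0.016,-0.016,-0.016,-0.016]}' -1 120
```

```text
clock: 1.1
ee_pos: [0.4292, -0.187, 0.2166]
tool_rot: [-180.0, 0.0, 1.7]
ft_force: [1.3, -1.0, 0.2]
width: 0.0851
grasp_force: 0.0
```

```bash
python3 -m creep '{"delta_pos": [[0.1,0.14,0],[0.1,0.14,0],[0.1,0.14,0],[0.1,0.14,0],[0.1,0.14,0],[0,0,-0.1],[0,0,-0.1],[0,0,-0.1]], "turn": [0,0,0,0,0,0,0,0]}'
python3 - <<'E'
from h import *
s,c=cap('wrist'); save(c,'wrist1'); print(s['ee_pos'])
W=cloud(c,s); hsv=cv2.cvtColor(c['image'],cv2.COLOR_RGB2HSV)
m=(hsv[...,1]>120)&(hsv[...,0]<15)&(W[...,2]>.03)&(W[...,2]<.07)&(abs(W[...,1]+.046)<.03)&(W[...,0]<.582)&(c['depth']>0)
P=W[m]; print(len(P),P.min(0),P.max(0)); A=np.polyfit(P[:,0],P[:,1],1); print(np.degrees(np.arctan(A[0])),np.polyval(A,.53),np.polyfit(P[:,0],P[:,2],1)@[.53,1])
E
```

```text
clock: 2.1
ee_pos: [0.5284, -0.0481, 0.1558]
tool_rot: [-180.0, 0.0, 1.8]
ft_force: [0.9, 0.2, 0.3]
width: 0.0854
grasp_force: 0.0
[ 0.52841552 -0.04807768  0.15577023]
3075 [ 0.50127949 -0.05620504  0.036311  ] [ 0.57495694 -0.03323736  0.05965152]
0.8136899986201835 -0.04493438701997857 0.05036186839676762
```

View pics/wrist1.png

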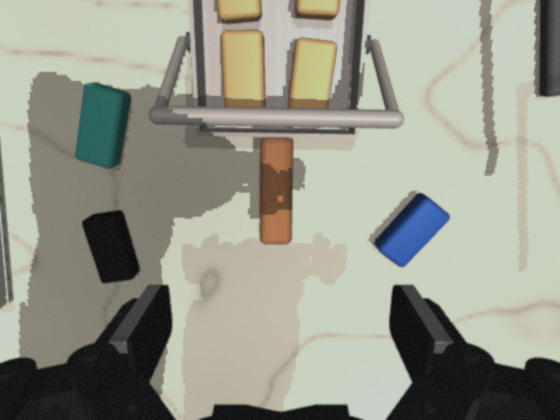

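```bash
python3 -m creep '{"delta_pos": [[0,0.015,-0.1],[0,0,-0.1],[0,0,-0.1],[0,0,-0.1],[0,0,-0.1],[0,0,-0.045],[0,0,0],[0,0,0]], "turn": [-0.004,0,0,0,0,0,0,0]}'; python3 -m creep '{"delta_pos": [[0,0,0],[0,0,0],[0,0,0],[0,0,0],[0,0,0],[0,0,0],[0,0,0],[0,0,0]], "turn": [0,0,0,0,0,0,0,0]}' 1 120
```

```text
clock: 3.15
ee_pos: [0.5292, -0.0454, 0.0485]
tool_rot: [180.0, -0.1, 1.1]
ft_force: [0.1, -0.0, -0.4]
width: 0.0852
grasp_force: 0.0
clock: 4.15
ee_pos: [0.5286, -0.0454, 0.0478]
tool_rot: [-180.0, 0.0, 1.1]
ft_force: [-0.4, -0.2, 0.0]
width: 0.0
grasp_force: 0.0
```

Run:
```python
from h import *
s,c=cap('wrist'); t,d=cap('side')
print(s['width'],s['grasp_force'])
i=cv2.resize(d['image'][150:290,220:360],(560,560)); j=np.hstack([c['image'][:, 100:460][:,:240] if 0 else cv2.resize(c['image'],(400,300)),cv2.resize(i,(300,300))]); cv2.imwrite('pics/w2.png',j[:,:,::-1])
```

```text
2.1987732145793043e-05 0.0
```

View pics/w2.png

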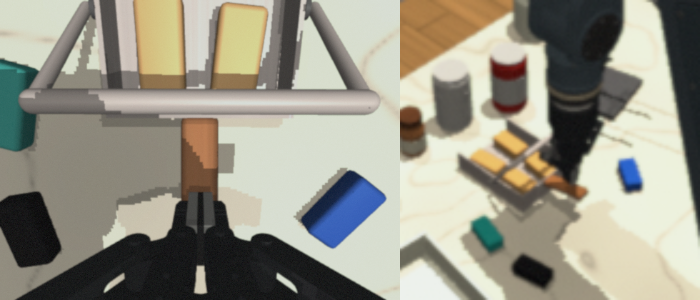

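Run:
```python
from h import *
np.set_printoptions(precision=3,suppress=True)
s,c=pickle.load(open('wrist.pkl','rb'))
W=cloud(c,s); hsv=cv2.cvtColor(c['image'],cv2.COLOR_RGB2HSV)
m=(hsv[...,1]>110)&(hsv[...,0]<15)&(W[...,2]>.02)&(W[...,2]<.09)&(abs(W[...,1]+.046)<.03)&(W[...,0]<.60)&(c['depth']>0)
P=W[m]; print('tab',len(P),P.min(0),P.max(0),P.mean(0))
m=(W[...,2]>.08)&(W[...,2]<.12)&(W[...,0]>.57)&(c['depth']>0); P=W[m]; print('bar',len(P),P.min(0),P.max(0),P.mean(0))
m=(hsv[...,2]<70)&(c['depth']>0); 
v,u=np.nonzero(m&(abs(W[...,1]+.046)<.02)&(W[...,0]<.56)); Q=W[v,u]; k=np.argsort(Q[:,2])[::max(1,len(Q)//25)]; print('finger',np.c_[u[k],v[k],Q[k]])
for r in range(225,330,12): print(r,hsv[r,275],W[r,275])
s,c=pickle.load(open('side.pkl','rb')); W=cloud(c); hsv=cv2.cvtColor(c['image'],cv2.COLOR_RGB2HSV)
m=(hsv[...,1]>100)&(hsv[...,0]<15)&(W[...,2]>.02)&(W[...,2]<.09)&(abs(W[...,1]+.046)<.04)&(W[...,0]<.60)&(c['depth']>0)
P=W[m]; print('side tab',len(P),P.min(0),P.max(0),P.mean(0))
m=(hsv[...,2]<70)&(W[...,2]>.015)&(abs(W[...,1]+.046)<.04)&(W[...,0]<.60)&(W[...,2]<.08)&(c['depth']>0);P=W[m]; print('side finger',len(P),P.min(0),P.max(0),P.mean(0))
```

```text
tab 5142 [ 0.525 -0.056  0.036] [ 0.575 -0.033  0.069] [ 0.552 -0.045  0.044]
bar 20132 [ 0.587 -0.114  0.08 ] [0.612 0.026 0.106] [ 0.595 -0.044  0.101]
finger [[301.    274.      0.527  -0.055   0.049]
 [300.    294.      0.535  -0.053   0.081]
 [250.    308.      0.534  -0.035   0.09 ]
 [281.    314.      0.538  -0.046   0.1  ]
 [256.    315.      0.54   -0.038   0.102]
 [311.    319.      0.542  -0.055   0.108]
 [258.    329.      0.54   -0.039   0.11 ]
 [225.    345.      0.535  -0.029   0.112]
 [252.    334.      0.54   -0.037   0.113]
 [290.    395.      0.521  -0.049   0.115]
 [245.    346.      0.539  -0.036   0.117]
 [249.    351.      0.54   -0.037   0.12 ]
 [296.    357.      0.54   -0.05    0.122]
 [233.    361.      0.544  -0.034   0.13 ]
 [253.    368.      0.544  -0.039   0.132]
 [242.    371.      0.545  -0.037   0.134]
 [235.    376.      0.545  -0.035   0.135]
 [255.    380.      0.545  -0.04    0.137]
 [318.    386.      0.545  -0.054   0.138]
 [274.    415.      0.538  -0.044   0.139]
 [250.    394.      0.545  -0.039   0.141]
 [252.    397.      0.545  -0.039   0.142]
 [338.    401.      0.546  -0.057   0.143]
 [200.    404.      0.546  -0.029   0.145]
 [312.    412.      0.546  -0.052   0.146]
 [346.    419.      0.546  -0.058   0.148]]
225 [ 12 132 114] [ 0.55  -0.043  0.046]
237 [ 13 134 116] [ 0.544 -0.043  0.047]
249 [ 13 132 114] [ 0.539 -0.043  0.048]
261 [ 12 126  93] [ 0.534 -0.043  0.05 ]
273 [40 10 74] [ 0.539 -0.043  0.072]
285 [30 11 69] [ 0.539 -0.044  0.081]
297 [45  8 65] [ 0.538 -0.044  0.089]
309 [30  9 55] [ 0.538 -0.044  0.097]
321 [30 10 80] [ 0.536 -0.044  0.1  ]
side tab 107 [ 0.499 -0.07   0.02 ] [ 0.576 -0.032  0.076] [ 0.537 -0.043  0.045]
side finger 115 [-0.104 -0.078  0.015] [ 0.575 -0.006  0.079] [-0.013 -0.028  0.054]
```

Run:
```python
from h import *
np.set_printoptions(precision=3,suppress=True)
s,c=pickle.load(open('side.pkl','rb')); W=cloud(c); hsv=cv2.cvtColor(c['image'],cv2.COLOR_RGB2HSV)
m=(W[...,2]>.015)&(abs(W[...,1]+.046)<.04)&(abs(W[...,0]-.53)<.035)&(W[...,2]<.2)&(c['depth']>0)
v,u=np.nonzero(m)
for r in range(v.min(),v.max()+1):
    k=v==r
    if k.any(): print(r,[(int(a),int(hsv[r,a,1]),int(hsv[r,a,2]),*np.round(W[r,a]*1000).astype(int).tolist()) for a in u[k][::4]])
F=f(c)
for p in ([.5286,-.0454,.026],[.5286,-.0454,.048],[.5286,-.0454,.1]):
    q=c['R']@np.array(p)+c['t']; print(p,q[0]/q[2]*F+c['cx'],q[1]/q[2]*F+c['cy'])
s,c=pickle.load(open('wrist.pkl','rb')); M=np.array(c['mount']); print(M); F=f(c)
for p in ([0,0,.022],[.011,0,.022],[.011,0,0],[-.011,0,0],[.011,0,-.05]):
    q=M[:3,:3].T@(np.array(p)-M[:3,3]); print(p,q[0]/q[2]*F+c['cx'],q[1]/q[2]*F+c['cy'])
```

```text
205 [(289, 23, 90, 550, -19, 196)]
206 [(289, 25, 102, 549, -18, 193)]
207 [(290, 20, 52, 540, -13, 198)]
208 [(290, 28, 91, 541, -13, 193)]
209 [(290, 29, 143, 539, -11, 192)]
210 [(291, 24, 75, 532, -8, 194)]
211 [(291, 25, 83, 534, -11, 186), (295, 24, 21, 520, -13, 194)]
212 [(291, 30, 76, 536, -13, 179), (295, 26, 20, 516, -10, 195), (299, 12, 22, 508, -19, 193), (303, 64, 20, 499, -28, 194)]
213 [(291, 29, 62, 533, -10, 179), (295, 38, 20, 518, -11, 188), (299, 16, 16, 506, -17, 192), (303, 28, 18, 497, -26, 192), (308, 18, 28, 504, -57, 166)]
214 [(291, 23, 44, 530, -7, 178), (295, 24, 21, 515, -9, 187), (299, 13, 20, 516, -29, 173), (303, 26, 20, 518, -50, 157), (307, 22, 35, 507, -57, 159)]
215 [(290, 27, 65, 535, -8, 171), (294, 22, 23, 520, -9, 180), (298, 27, 19, 518, -26, 169), (302, 13, 20, 509, -35, 169), (306, 9, 28, 508, -53, 158), (311, 34, 159, 514, -85, 131)]
216 [(291, 20, 39, 533, -10, 166), (296, 22, 23, 517, -16, 172), (300, 12, 21, 515, -32, 163), (304, 0, 18, 516, -53, 147), (309, 26, 49, 516, -78, 130)]
217 [(292, 13, 38, 528, -10, 165), (296, 64, 20, 516, 
[... 2769 characters left out ...]
, 163, 133, 503, -39, 51)]
242 [(301, 78, 105, 508, -34, 46), (305, 44, 172, 498, -43, 47)]
243 [(303, 62, 128, 500, -36, 45)]
[0.5286, -0.0454, 0.026] 298.6266873011448 241.06832938738714
[0.5286, -0.0454, 0.048] 298.77156061760417 236.62337010955102
[0.5286, -0.0454, 0.1] 299.1262005555783 225.74241479552848
[[ 0.    -0.951 -0.308  0.078]
 [ 1.     0.    -0.     0.   ]
 [ 0.    -0.308  0.951 -0.158]
 [ 0.     0.     0.     1.   ]]
[0, 0, 0.022] 279.53584416272145 250.58197007304796
[0.011, 0, 0.022] 279.52554449305075 230.63839307935228
[0.011, 0, 0] 279.41458670529227 247.57672530402317
[-0.011, 0, 0] 279.4414306295006 290.7478586170107
[0.011, 0, -0.05] 279.0229250110588 307.366092329316
```

Run:
```python
from h import *
s,c=pickle.load(open('wrist.pkl','rb')); t,d=pickle.load(open('side.pkl','rb'))
a=cv2.resize(c['image'][230:420,190:360],(390,436),interpolation=cv2.INTER_CUBIC); b=cv2.resize(d['image'][165:245,270:350],(400,436),interpolation=cv2.INTER_CUBIC)
cv2.imwrite('pics/w3.png',np.hstack([a,b])[:,:,::-1])
```

```text
(no output)
```

View pics/w3.png

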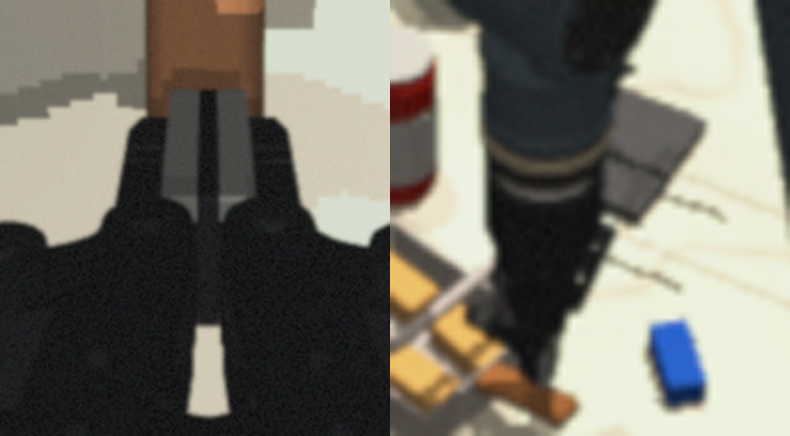

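The wrist crop shows the shut fingers (crop 208,90) standing above the tab. The fingertips are about 40 mm higher than the stated tool geometry implies. I'll open, go 40 mm lower and close again.

```bash
python3 -m creep '{"delta_pos": [[0,0,0],[0,0,0],[0,0,0],[0,0,0],[0,0,0],[0,0,-0.07],[0,0,-0.07],[0,0,-0.06]], "turn": [0,0,0,0,0,0,0,0]}' -1 120;  python3 -m creep '{"delta_pos": [[0,0,0],[0,0,0],[0,0,0],[0,0,0],[0,0,0],[0,0,0],[0,0,0],[0,0,0]], "turn": [0,0,0,0,0,0,0,0]}' 1 120
```

```text
clock: 5.25
ee_pos: [0.5281, -0.0453, 0.0063]
tool_rot: [-180.0, 0.1, 1.1]
ft_force: [-0.0, 0.1, 0.4]
width: 0.0852
grasp_force: 0.0
clock: 6.25
ee_pos: [0.529, -0.0454, 0.0085]
tool_rot: [180.0, -0.1, 1.1]
ft_force: [-1.1, 0.0, 5.4]
width: 0.0218
grasp_force: 117.2
```

```bash
python3 -m creep '{"delta_pos": [[0,0,0.05],[0,0,0.1],[0,0,0.12],[0,0,0.12],[-0.02,0,0.12],[-0.04,0,0.1],[-0.06,0.02,0.07],[-0.06,0.05,0.045]], "turn": [0,0,0,0,0,0,0,0]}'
python3 - <<'E'
from h import *
s,c=cap('wrist'); save(c,'w4'); print(s)
E
```

```text
clock: 7.25
ee_pos: [0.4916, -0.0311, 0.1533]
tool_rot: [-180.0, 0.0, 1.1]
ft_force: [-0.1, 0.6, -3.9]
width: 0.0217
grasp_force: 117.8
{'clock': 7.25, 'joint_pos': array([-3.62068617e+00,  1.22708726e+01, -1.21509101e+01,  6.56031648e+01,
        6.61248439e-03,  1.75324193e+02]), 'dq': array([  9.04532112, -11.98961164,  -6.11983089,   6.29565012,
         0.30106449,   8.73936364]), 'tau': array([-1.84309177e+00, -5.14568818e+01,  3.58437824e+01, -6.16421029e-01,
       -5.06217917e-02, -3.45865823e-01]), 'ee_pos': array([ 0.49155995, -0.03106736,  0.15327688]), 'tool_rot': array([-1.79991376e+02,  2.43254294e-02,  1.05512112e+00]), 'ft_force': array([-0.07077196,  0.6064679 , -3.85464628]), 'ft_torque': array([-0.00578335,  0.4560979 ,  0.01372488]), 'grasp_force': 117.79887199401855, 'width': 0.021703129626340686}
```

View pics/w4.png

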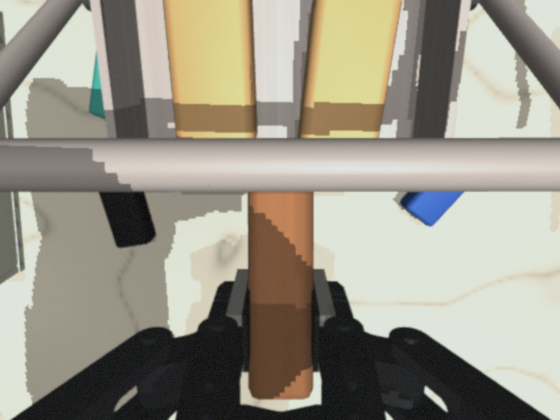

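```bash
python3 -m creep '{"delta_pos": [[-0.05,0.08,0],[-0.05,0.14,0],[-0.05,0.19,0],[-0.04,0.2,0],[-0.04,0.2,0],[-0.03,0.19,0],[-0.03,0.15,0],[-0.02,0.1,0]], "turn": [0.025,0.025,0.022,0.022,0.02,0.02,0.018,0.015]}'
```

```text
clock: 8.3
ee_pos: [0.4293, 0.2201, 0.1524]
tool_rot: [-180.0, 0.1, 31.3]
ft_force: [0.4, -0.4, -4.3]
width: 0.0214
grasp_force: 118.0
```

Run:
```python
from h import *
s,c=cap('top'); save(c,'top5'); print(s['ee_pos'],s['tool_rot'],s['joint_pos'])
W=cloud(c); hsv=cv2.cvtColor(c['image'],cv2.COLOR_RGB2HSV)
m=(hsv[...,1]>70)&(hsv[...,0]>12)&(hsv[...,0]<28)&(hsv[...,2]>120)&(W[...,2]>.14)&(W[...,2]<.2)&(W[...,1]>.15)&(c['depth']>0)
n,l,st,ce=cv2.connectedComponentsWithStats(m.astype(np.uint8))
for i in range(1,n):
    if st[i,4]>20: print(st[i,4],W[l==i].mean(0).round(3))
```

```text
[0.42927137 0.22011973 0.15235411] [-1.79976836e+02  5.94322033e-02  3.13462693e+01] [ 2.71351484e+01  1.13736492e+01 -1.34747911e+01  6.52125325e+01
  1.87368080e-02  1.75788881e+02]
56 [0.593 0.273 0.166]
```

View pics/top5.png

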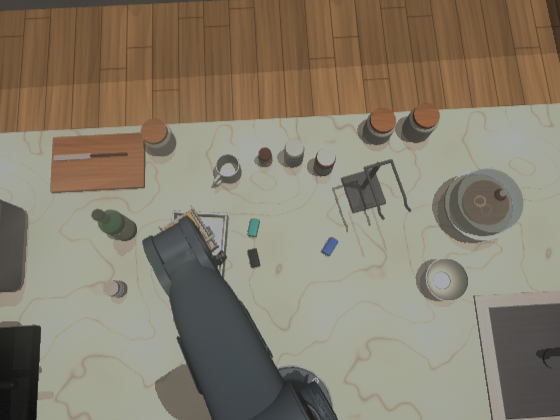

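```bash
python3 -m creep '{"delta_pos": [[-0.03,-0.02,-0.04],[-0.03,-0.02,-0.05],[-0.03,-0.02,-0.05],[-0.015,-0.005,-0.05],[0,0,-0.04],[0,0,-0.02],[0,0,0],[0,0,0]], "turn": [0,0,0,0,0,0,0,0]}' ; python3 -m creep '{"delta_pos": [[0,0,0],[0,0,0],[0,0,0],[0,0,0],[0,0,0],[0,0,0],[0,0,0],[0,0,0]], "turn": [0,0,0,0,0,0,0,0]}' 1 45
python3 - <<'E'
from h import *
s=read_state();print(s['ft_force'],s['ft_torque'],s['width'])
E
```

```text
clock: 9.35
ee_pos: [0.41, 0.2058, 0.103]
tool_rot: [-180.0, -0.0, 31.2]
ft_force: [1.1, 0.4, -3.8]
width: 0.0218
grasp_force: 118.0
clock: 10.35
ee_pos: [0.4097, 0.2057, 0.1028]
tool_rot: [-180.0, -0.0, 31.2]
ft_force: [0.1, -0.6, -3.9]
width: 0.0219
grasp_force: 118.1
[ 0.06388837 -0.60059545 -3.91878052] [-0.22241874  0.4041631  -0.04526777] 0.021938767072446273
```

```bash
python3 -m creep '{"delta_pos": [[0,0,0],[0,0,0],[0,0,0],[0,0,0],[0,0,0],[0,0,0],[0,0,0],[0,0,0]], "turn": [0,0,0,0,0,0,0,0]}' 0.7 30
python3 - <<'E'
from h import *
s=read_state();print(s['ft_force'],s['ft_torque'],s['width'])
E
```

```text
clock: 11.35
ee_pos: [0.4096, 0.2057, 0.1028]
tool_rot: [-180.0, 0.0, 31.2]
ft_force: [1.0, 1.2, -3.9]
width: 0.0219
grasp_force: 118.1
[ 0.98356233  1.17283365 -3.92539565] [-0.28858136  0.40600415  0.00597595] 0.021917632195512207
```

```bash
python3 -m creep '{"delta_pos": [[0,0,0],[0,0,0],[0,0,0],[0,0,0],[0,0,0],[0,0,0],[0,0,0],[0,0,0]], "turn": [0,0,0,0,0,0,0,0]}' 0.48 20
python3 - <<'E'
from h import *
s=read_state();print(s['ft_force'],s['ft_torque'],s['width'])
E
```

```text
clock: 12.35
ee_pos: [0.4097, 0.2057, 0.1028]
tool_rot: [-180.0, -0.0, 31.2]
ft_force: [-0.0, 0.7, -3.1]
width: 0.0225
grasp_force: 84.4
[-0.0172486   0.6900153  -3.13069952] [-0.26676149  0.44683017 -0.08618211] 0.022506131384225435
```

```bash
python3 -m creep '{"delta_pos": [[0,0,0],[0,0,0],[0,0,0],[0,0,0],[0,0,0],[0,0,0],[0,0,0],[0,0,0]], "turn": [0,0,0,0,0,0,0,0]}' 0.46 20
python3 - <<'E'
from h import *
s,c=cap('wrist');print(s['ft_force'],s['ft_torque'],s['width'],s['grasp_force'])
W=cloud(c,s); 
from scipy.spatial.transform import Rotation as Ro
T=(W-s['ee_pos'])@Ro.from_euler('xyz',s['tool_rot'],degrees=True).as_matrix()
for p in [(280,385),(280,350),(280,300),(280,250),(280,220)]: print(p,T[p[1],p[0]].round(4))
E
```

```text
clock: 13.35
ee_pos: [0.4097, 0.2057, 0.1028]
tool_rot: [-180.0, 0.0, 31.2]
ft_force: [0.9, -0.2, -3.5]
width: 0.0233
grasp_force: 44.4
[ 0.89022279 -0.21239785 -3.49696653] [-0.2021924   0.40259587  0.04981667] 0.0232712339460726 44.36090290546417
(280, 385) [-0.0225 -0.0001 -0.0476]
(280, 350) [-0.0092 -0.0001 -0.0454]
(280, 300) [ 0.0075 -0.0001 -0.0396]
(280, 250) [ 0.0249 -0.0001 -0.0352]
(280, 220) [ 0.0355 -0.0001 -0.0335]
```

```bash
cat > sl.py <<'E'
from h import *
from scipy.spatial.transform import Rotation as Ro
s,c=cap('wrist')
W=cloud(c,s); T=(W-s['ee_pos'])@Ro.from_euler('xyz',s['tool_rot'],degrees=True).as_matrix()
hsv=cv2.cvtColor(c['image'],cv2.COLOR_RGB2HSV)
m=(hsv[...,1]>110)&(hsv[...,0]<16)&(abs(T[...,1])<.008)&(T[...,0]>-.03)&(T[...,0]<.04)&(T[...,2]<0)&(c['depth']>0); P=T[m]
if len(P)>50: print(len(P),'tilt',np.degrees(np.arctan(np.polyfit(P[:,0],P[:,2],1)[0]))-14,'mean',P.mean(0).round(4))
print(s['ft_force'].round(2),s['ft_torque'].round(3),round(s['width'],4),s['grasp_force'])
E
python3 -m creep '{"delta_pos": [[0,0,0],[0,0,0],[0,0,0],[0,0,0],[0,0,0],[0,0,0],[0,0,0],[0,0,0]], "turn": [0,0,0,0,0,0,0,0]}' 0.45 20; python3 sl.py
```

```text
clock: 14.4
ee_pos: [0.4097, 0.2057, 0.1028]
tool_rot: [-180.0, -0.0, 31.2]
ft_force: [0.9, 0.9, -1.4]
width: 0.0233
grasp_force: 32.2
9203 tilt 26.964946467087444 mean [ 0.0062  0.     -0.0371]
[ 0.93  0.91 -1.4 ] [ 0.163 -0.191  0.149] 0.0233 32.19080323091475
```

```bash
python3 -m creep '{"delta_pos": [[0.011,0.006,0.03],[0.011,0.006,0.03],[0.011,0.006,0.03],[0.011,0.006,0.03],[0.011,0.006,0.03],[0.011,0.006,0.03],[0.011,0.006,0.03],[0.011,0.006,0.03]], "turn": [0,0,0,0,0,0,0,0]}' ; python3 sl.py
python3 - <<'E'
from h import *
s,c=cap('side'); a=cv2.resize(c['image'][180:360,150:350],(400,360),interpolation=cv2.INTER_CUBIC)
s,c=pickle.load(open('wrist.pkl','rb')); b=cv2.resize(c['image'],(400,300)); b=np.vstack([b,np.zeros((60,400,3),np.uint8)])
cv2.imwrite('pics/s6.png',np.hstack([a,b])[:,:,::-1])
E
```

```text
clock: 15.45
ee_pos: [0.4274, 0.2153, 0.1512]
tool_rot: [-180.0, 0.0, 31.2]
ft_force: [-0.2, 0.2, -4.3]
width: 0.0237
grasp_force: 26.4
8618 tilt 38.983863376992375 mean [ 0.004   0.     -0.0373]
[-0.22  0.16 -4.31] [-0.089  0.315  0.01 ] 0.0237 26.426272988319397
```

View pics/s6.png

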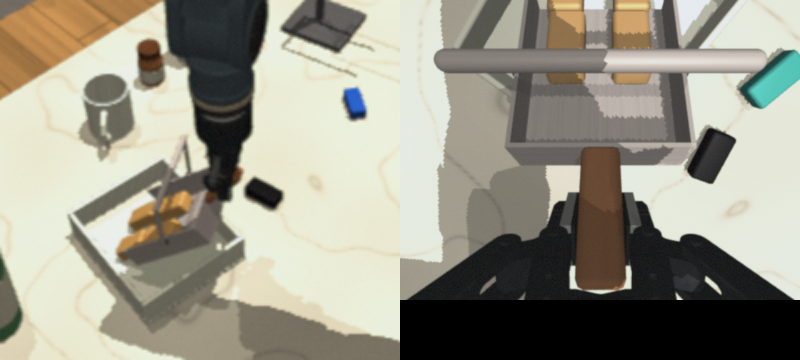

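```bash
python3 -m creep '{"delta_pos": [[0,0,0],[0,0,0],[0,0,0],[0,0,0],[0,0,0],[0,0,0.02],[0,0,0.02],[0,0,0.02]], "turn": [0,0,0,0,0,0,0,0]}' 0.442 20 ; python3 sl.py
```

```text
clock: 16.55
ee_pos: [0.4273, 0.2152, 0.1631]
tool_rot: [180.0, -0.0, 31.1]
ft_force: [0.1, 0.2, -3.2]
width: 0.0233
grasp_force: 8.8
7441 tilt 50.46870269411086 mean [ 0.0019  0.     -0.0394]
[ 0.13  0.16 -3.17] [0.014 0.117 0.052] 0.0233 8.840532302856445
```

```bash
python3 -m creep '{"delta_pos": [[0,0,0.02],[0,0,0.02],[0,0,0.02],[0,0,0.02],[0,0,0.02],[0,0,0.02],[0,0,0.02],[0,0,0]], "turn": [0,0,0,0,0,0,0,0]}' ; python3 sl.py
python3 - <<'E'
from h import *
s,c=cap('side'); a=cv2.resize(c['image'][180:360,150:350],(400,360),interpolation=cv2.INTER_CUBIC)
s,c=pickle.load(open('wrist.pkl','rb')); b=cv2.resize(c['image'],(400,300)); b=np.vstack([b,np.zeros((60,400,3),np.uint8)])
cv2.imwrite('pics/s7.png',np.hstack([a,b])[:,:,::-1])
E
```

```text
clock: 17.6
ee_pos: [0.4274, 0.2153, 0.1911]
tool_rot: [-180.0, -0.0, 31.2]
ft_force: [-0.3, -0.7, -2.7]
width: 0.0244
grasp_force: 9.0
6891 tilt 55.384285182045446 mean [ 0.0012 -0.     -0.0406]
[-0.33 -0.68 -2.73] [-0.019  0.091  0.027] 0.0244 9.022871553897858
```

View pics/s7.png

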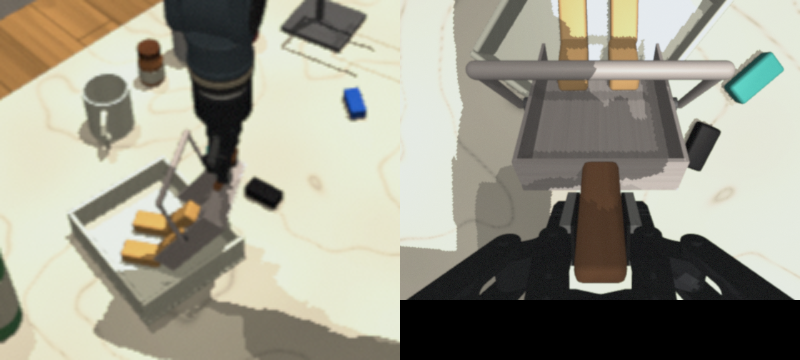

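The picture shows two biscuits flat in the dish (left panel 145,235) and two still leaning on the tilted tray lip (185,225). I'll raise the tray and draw it back.

```bash
python3 -m creep '{"delta_pos": [[-0.01,-0.006,0.03],[-0.01,-0.006,0.04],[-0.01,-0.006,0.04],[-0.01,-0.006,0.04],[-0.01,-0.006,0.04],[-0.01,-0.006,0.04],[-0.01,-0.006,0.03],[0,0,0]], "turn": [0,0,0,0,0,0,0,0]}'
cat > bi.py <<'E'
from h import *
for n in('wrist','side'):
    s,c=cap(n); W=cloud(c,s); hsv=cv2.cvtColor(c['image'],cv2.COLOR_RGB2HSV)
    d=W[...,:2]-np.array([.528,.2755]); a=np.radians(6.3); x=d[...,0]*np.cos(a)-d[...,1]*np.sin(a); y=d[...,0]*np.sin(a)+d[...,1]*np.cos(a)
    m=(hsv[...,1]>80)&(hsv[...,0]>10)&(hsv[...,0]<28)&(hsv[...,2]>90)&(abs(x)<.14)&(abs(y)<.13)&(W[...,2]>.012)&(W[...,2]<.22)&(c['depth']>0)
    k,l,st,ce=cv2.connectedComponentsWithStats(m.astype(np.uint8))
    print(n)
    for i in range(1,k):
        if st[i,4]>25: q=l==i; print(st[i,4],'local x',np.percentile(x[q],[2,98]).round(3),'y',np.percentile(y[q],[2,98]).round(3),'z',np.percentile(W[q][:,2],[2,50,98]).round(3))
E
python3 sl.py; python3 bi.py
```

```text
clock: 18.7
ee_pos: [0.4134, 0.2069, 0.2433]
tool_rot: [-180.0, -0.0, 31.2]
ft_force: [-0.7, -0.2, -2.0]
width: 0.0237
grasp_force: 9.1
6365 tilt 59.597651551930184 mean [ 0.001  -0.     -0.0414]
[-0.72 -0.22 -2.  ] [-0.037  0.059 -0.063] 0.0237 9.096961319446564
wrist
1335 local x [-0.037  0.003] y [0.006 0.044] z [0.027 0.03  0.032]
955 local x [-0.003  0.037] y [-0.037  0.001] z [0.027 0.03  0.032]
845 local x [-0.067 -0.031] y [-0.019  0.016] z [0.028 0.03  0.032]
725 local x [-0.035  0.001] y [-0.06  -0.025] z [0.027 0.03  0.032]
46 local x [-0.088 -0.075] y [-0.034 -0.018] z [0.028 0.029 0.031]
30 local x [-0.056 -0.043] y [-0.075 -0.059] z [0.028 0.029 0.031]
side
244 local x [-0.024  0.048] y [-0.052  0.012] z [0.015 0.027 0.033]
363 local x [-0.089  0.012] y [-0.028  0.055] z [0.016 0.027 0.086]
```

All four biscuits lie flat in the dish: tops at z = 0.03, all inside ±90 mm by ±75 mm local. I'm tightening the grip and carrying the tray back to its free spot.

```bash
python3 -m creep '{"delta_pos": [[0,0,0.02],[0,0,0.02],[0.05,-0.1,0],[0.05,-0.16,0],[0.05,-0.2,0],[0.05,-0.22,0],[0.05,-0.22,0],[0.05,-0.16,0]], "turn": [0,0,-0.012,-0.022,-0.026,-0.028,-0.028,-0.022]}' 0.7 60; python3 sl.py
```

```text
clock: 19.85
ee_pos: [0.4735, -0.0069, 0.2511]
tool_rot: [180.0, -0.0, 6.1]
ft_force: [0.7, 0.3, -2.8]
width: 0.0234
grasp_force: 59.4
6374 tilt 59.51504014427145 mean [ 0.001  -0.     -0.0413]
[ 0.74  0.35 -2.78] [-0.016  0.102 -0.012] 0.0234 59.429322481155396
```

```bash
python3 -m creep '{"delta_pos": [[0.06,-0.04,0],[0.1,-0.04,0],[0.11,-0.03,-0.04],[0.11,-0.03,-0.08],[0.11,-0.03,-0.1],[0.08,-0.02,-0.1],[0.04,0,-0.07],[0,0,-0.04]], "turn": [-0.004,-0.004,-0.004,-0.004,-0.004,0,0,0]}'; python3 sl.py
```

```text
clock: 20.9
ee_pos: [0.5951, -0.0427, 0.1637]
tool_rot: [-180.0, 0.1, 2.7]
ft_force: [0.6, 0.4, -2.4]
width: 0.0234
grasp_force: 59.8
6356 tilt 59.48433132405199 mean [ 0.001   0.     -0.0413]
[ 0.63  0.44 -2.37] [-0.004  0.051 -0.035] 0.0234 59.8442280292511
```

```bash
python3 -m creep '{"delta_pos": [[0,0,-0.03],[-0.08,0,-0.045],[-0.082,0,-0.035],[-0.075,0,-0.048],[-0.075,0,-0.048],[-0.065,0,-0.06],[-0.065,0,-0.06],[0,0,0]], "turn": [0,0,0,0,0,0,0,0]}'; python3 sl.py
```

```text
clock: 21.95
ee_pos: [0.5052, -0.0438, 0.1009]
tool_rot: [179.9, -0.0, 2.7]
ft_force: [-4.6, -2.7, 5.4]
width: 0.0227
grasp_force: 59.3
8546 tilt 31.03550178656485 mean [ 0.0019  0.     -0.0371]
[-4.6  -2.66  5.44] [-0.646  0.518 -0.326] 0.0227 59.25345718860626
```

```bash
python3 -m creep '{"delta_pos": [[-0.055,0,-0.07],[-0.055,0,-0.07],[-0.04,0,-0.079],[-0.04,0,-0.079],[-0.027,0,-0.08],[-0.02,0,-0.06],[-0.008,0,-0.025],[0,0,0]], "turn": [0,0,0,0,0,0,0,0]}'; python3 sl.py
```

```text
clock: 23.0
ee_pos: [0.4578, -0.0435, 0.0081]
tool_rot: [180.0, -0.0, 2.7]
ft_force: [-4.6, -2.1, 13.7]
width: 0.0229
grasp_force: 61.2
6631 tilt -1.4036266912211985 mean [-0.0018  0.     -0.0398]
[-4.57 -2.1  13.69] [-0.607  0.844 -0.329] 0.0229 61.21631741523743
```

```bash
python3 -m creep '{"delta_pos": [[0,0,0.005],[0,0,0],[0,0,0],[0,0,0],[0,0,0],[0,0,0],[0,0,0],[0,0,0]], "turn": [0,0,0,0,0,0,0,0]}' -1 60;cat > bar.py <<'E'
from h import *
np.set_printoptions(precision=4,suppress=True)
import sys
for n in sys.argv[1:]:
    s,c=cap(n); W=cloud(c,s); ok=c['depth']>0
    hsv=cv2.cvtColor(c['image'],cv2.COLOR_RGB2HSV)
    m=ok&(W[...,2]>.07)&(W[...,2]<.135)&(W[...,0]>.47)&(W[...,0]<.68)&(abs(W[...,1]+.044)<.10)&(hsv[...,2]>75)&(hsv[...,1]<70)
    P=W[m]; print(n,len(P))
    if len(P)<20: continue
    hi=P[P[:,2]>np.percentile(P[:,2],95)-.012]
    print(' top z',np.percentile(hi[:,2],[50,95]),'mean',hi.mean(0),'y',np.percentile(hi[:,1],[1,99]),'dx/dy deg',np.degrees(np.arctan(np.polyfit(hi[:,1],hi[:,0],1)[0])))
    t=ok&(hsv[...,1]>110)&(hsv[...,0]<16)&(W[...,2]>.03)&(W[...,2]<.07)&(abs(W[...,1]+.044)<.03)&(W[...,0]<.52)&(W[...,0]>.4)
    P=W[t]
    if len(P)>40: print(' tab',P.min(0),P.max(0),P.mean(0),np.degrees(np.arctan(np.polyfit(P[:,0],P[:,1],1)[0])))
E
python3 bar.py wrist
```

```text
clock: 24.05
ee_pos: [0.4578, -0.0432, 0.008]
tool_rot: [-180.0, -0.0, 2.7]
ft_force: [0.2, 0.2, 0.3]
width: 0.0856
grasp_force: 0.0
wrist 31238
 top z [0.1009 0.1023] mean [ 0.5165 -0.0406  0.1006] y [-0.0904  0.0089] dx/dy deg -1.9508676945564225
 tab [ 0.4257 -0.0562  0.0383] [ 0.49   -0.0315  0.0587] [ 0.4588 -0.0438  0.0492] 1.663722437062442
```

```bash
python3 -m creep '{"delta_pos": [[0,0,0.15],[0,0,0.15],[0,0,0.08],[0.05,0,0.08],[0.05,0,0.08],[0.06,0.01,0.08],[0.06,0.01,0.08],[0.06,0,0.08]], "turn": [0,0,0.058,0.058,0.058,0.058,0.058,0.058]}'; python3 -m creep '{"delta_pos": [[0,0,0],[0,0,0],[0,0,0],[0,0,0],[0,0,0],[0,0,0],[0,0,0],[0,0,0]], "turn": [0.05,0.05,0.048,0,0,0,0,0]}'; python3 bar.py wrist top side
```

```text
clock: 25.1
ee_pos: [0.5141, -0.039, 0.1645]
tool_rot: [-180.0, -0.0, 65.7]
ft_force: [-0.1, 0.2, -0.7]
width: 0.0853
grasp_force: 0.0
clock: 26.1
ee_pos: [0.5138, -0.0391, 0.164]
tool_rot: [-180.0, 0.0, 92.0]
ft_force: [-0.1, -0.4, 0.7]
width: 0.085
grasp_force: 0.0
wrist 3737
 top z [0.1008 0.1023] mean [ 0.5156 -0.035   0.1004] y [-0.1078  0.0269] dx/dy deg -1.8056283983246368
 tab [ 0.4246 -0.0547  0.0346] [ 0.4991 -0.0306  0.059 ] [ 0.4616 -0.042   0.0484] 1.79999510205399
top 25
 top z [0.0993 0.1052] mean [0.5161 0.0206 0.0994] y [0.0139 0.0265] dx/dy deg -6.867275134320457
side 119
 top z [0.0969 0.102 ] mean [ 0.5124 -0.0388  0.097 ] y [-0.1092  0.0269] dx/dy deg -2.0734272402135026
 tab [ 0.4223 -0.0573  0.0324] [ 0.4984 -0.0299  0.0571] [ 0.4607 -0.042   0.0452] 0.5529182637291319
```

```bash
python3 -m creep '{"delta_pos": [[0.01,-0.01,-0.1],[0,0,-0.1],[0,0,-0.1],[0,0,-0.1],[0,0,-0.08],[0,0,-0.04],[0,0,0],[0,0,0]], "turn": [0,0,0,0,0,0,0,0]}'; python3 -m creep '{"delta_pos": [[0,0,0],[0,0,0],[0,0,0],[0,0,0],[0,0,0],[0,0,0],[0,0,0],[0,0,0]], "turn": [0,0,0,0,0,0,0,0]}' 1 60
```

```text
clock: 27.25
ee_pos: [0.5163, -0.0412, 0.0606]
tool_rot: [180.0, 0.0, 92.0]
ft_force: [-0.0, -0.2, -0.1]
width: 0.0855
grasp_force: 0.0
clock: 28.25
ee_pos: [0.5158, -0.0411, 0.06]
tool_rot: [-180.0, -0.0, 92.0]
ft_force: [-1.4, 0.9, 3.4]
width: 0.0079
grasp_force: 58.5
```

```bash
python3 -m creep '{"delta_pos": [[0.031,0.001,0.015],[0.031,0.001,0.013],[0.03,0.001,0.013],[0.03,0.001,0.013],[0.032,0.001,0.01],[0.032,0.001,0.009],[0.032,0.001,0.004],[0.03,0.001,0.003]], "turn": [0,0,0,0,0,0,0,0]}'; python3 -m creep '{"delta_pos": [[0,0,0.05],[0,0,0.1],[0,0,0.12],[0,0,0.12],[0,0,0.1],[0,0,0.05],[0,0,0],[0,0,0]], "turn": [0,0,0,0,0,0,0,0]}'
cat > tr.py <<'E'
from h import *
np.set_printoptions(precision=4,suppress=True)
for n in ('wrist','side'):
    s,c=cap(n); W=cloud(c,s)-s['ee_pos']; ok=c['depth']>0; hsv=cv2.cvtColor(c['image'],cv2.COLOR_RGB2HSV)
    a=np.radians(s['tool_rot'][2]-90); X=W[...,0]*np.cos(a)+W[...,1]*np.sin(a); Y=-W[...,0]*np.sin(a)+W[...,1]*np.cos(a); Z=W[...,2]
    t=ok&(hsv[...,1]>110)&(hsv[...,0]<16)&(abs(Y)<.04)&(X<-.03)&(X>-.2)&(Z<.05)&(Z>-.2)
    if t.sum()>30: print(n,'tab',t.sum(),X[t].min(),X[t].max(),Y[t].mean(),Z[t].mean(),'slope',np.degrees(np.arctan(np.polyfit(X[t],Z[t],1)[0])))
    b=ok&(Z>.025)&(Z<.06)&(abs(X)<.03)&(abs(Y)<.09)&(abs(Y)>.03)&(hsv[...,1]<70)&(hsv[...,2]>75)
    if b.sum()>20: print(n,'bar',b.sum(),'X',X[b].mean(),'Y',np.percentile(Y[b],[1,99]),'Z',np.percentile(Z[b],[10,50,90]),'skew',np.degrees(np.arctan(np.polyfit(Y[b],X[b],1)[0])))
print(s['ee_pos'],s['ft_force'],s['ft_torque'],s['width'],s['grasp_force'])
E
python3 tr.py
```

```text
clock: 29.25
ee_pos: [0.5658, -0.0395, 0.076]
tool_rot: [-180.0, -0.0, 92.0]
ft_force: [-0.1, 0.9, -3.1]
width: 0.0081
grasp_force: 58.5
clock: 30.25
ee_pos: [0.565, -0.0395, 0.1832]
tool_rot: [-179.9, -0.0, 92.0]
ft_force: [-0.6, 0.0, -3.1]
width: 0.0081
grasp_force: 58.6
wrist tab 5932 -0.09272224153039985 -0.030012150507060943 0.0015362250986733054 -0.012203326019181478 slope -14.783190521170052
wrist bar 4481 X 4.6105117593348396e-05 Y [-0.0399  0.0688] Z [0.0369 0.0402 0.0414] skew 0.8985937614378157
side tab 97 -0.09649341960348165 -0.030742799880999684 0.0016482836016632528 -0.015305208404640492 slope -15.025776498480536
side bar 43 X -0.003484934695590025 Y [-0.0445  0.0689] Z [0.032  0.0363 0.0394] skew -1.2827668124852531
[ 0.5649 -0.0395  0.1831] [-0.391   0.6326 -3.952 ] [0.0509 0.19   0.0034] 0.008163978098600531 58.557175397872925
```

The bail is still about 33° back, because the tight grip locked it. I'll lower the tray near the counter, ease the grip and let it swing upright.

```bash
python3 -m creep '{"delta_pos": [[0,0,-0.08],[0,0,-0.1],[0,0,-0.1],[0,0,-0.1],[0,0,-0.05],[0,0,0],[0,0,0],[0,0,0]], "turn": [0,0,0,0,0,0,0,0]}';  python3 -m creep '{"delta_pos": [[0,0,0],[0,0,0],[0,0,0],[0,0,0],[0,0,0],[0,0,0],[0,0,0],[0,0,0]], "turn": [0,0,0,0,0,0,0,0]}' 0.8 20; python3 tr.py
```

```text
clock: 31.35
ee_pos: [0.566, -0.0396, 0.0987]
tool_rot: [179.9, 0.0, 92.0]
ft_force: [-0.1, 0.7, -3.3]
width: 0.0081
grasp_force: 58.5
clock: 32.35
ee_pos: [0.5655, -0.0395, 0.098]
tool_rot: [-180.0, -0.0, 92.0]
ft_force: [-0.0, -0.5, -2.6]
width: 0.0087
grasp_force: 33.7
wrist tab 5934 -0.09278779348846848 -0.030006548942514453 0.0016049525123119205 -0.01247260075266244 slope -14.684259496296344
wrist bar 4477 X -1.96967742008694e-05 Y [-0.0398  0.0688] Z [0.037  0.0402 0.0415] skew 0.9186774711044611
side tab 94 -0.09553921044624239 -0.030110041103747688 0.0015016214353608369 -0.016335221862465405 slope -15.390821858069083
side bar 38 X -0.003544922805291537 Y [-0.0454  0.0679] Z [0.0308 0.0367 0.0403] skew -1.2987026694715404
[ 0.5655 -0.0395  0.098 ] [-0.1303 -0.5594 -2.8626] [-0.0393  0.1572  0.0121] 0.008360438232563966 33.74334990978241
```

```bash
python3 -m creep '{"delta_pos": [[0,0,0],[0,0,0],[0,0,0],[0,0,0],[0,0,0],[0,0,0],[0,0,0],[0,0,0]], "turn": [0,0,0,0,0,0,0,0]}' 0.79 20; python3 tr.py
```

```text
clock: 33.45
ee_pos: [0.5654, -0.0395, 0.098]
tool_rot: [-180.0, -0.0, 92.0]
ft_force: [-0.5, -0.1, -3.0]
width: 0.009
grasp_force: 22.0
wrist tab 5963 -0.09307341090932526 -0.030005470063666394 0.001620806111715563 -0.012274662378485495 slope -14.900880661304901
wrist bar 4474 X -1.9862564988856132e-05 Y [-0.0398  0.0688] Z [0.0369 0.0403 0.0415] skew 0.918165032980539
side tab 94 -0.09626943474210481 -0.030836964924693414 0.0017707255677019966 -0.015993504214056303 slope -15.081888144498611
side bar 39 X -0.0037915859254842857 Y [-0.0449  0.0696] Z [0.0335 0.0362 0.0405] skew -0.9165196181846296
[ 0.5654 -0.0395  0.098 ] [-0.4271 -0.5455 -2.7521] [0.0159 0.1022 0.0246] 0.00878088799052408 22.041658759117126
```

```bash
python3 -m creep '{"delta_pos": [[0,0,0],[0,0,0],[0,0,0],[0,0,0],[0,0,0],[0,0,0],[0,0,0],[0,0,0]], "turn": [0,0,0,0,0,0,0,0]}' 0.779 20; python3 tr.py
```

```text
clock: 34.55
ee_pos: [0.5655, -0.0395, 0.098]
tool_rot: [-180.0, -0.0, 92.0]
ft_force: [-0.1, -0.3, -2.7]
width: 0.0095
grasp_force: 9.9
wrist tab 7201 -0.11794958993802317 -0.046463739703543616 0.0015237313414615903 -0.01380623552531426 slope -22.708941364022618
wrist bar 4076 X -0.0006846394224104979 Y [-0.0421  0.0689] Z [0.0363 0.0384 0.0395] skew 0.012236978253239059
side tab 100 -0.12069134122314631 -0.04942727403131707 0.001794969226369631 -0.01792996588103357 slope -24.083345019773308
side bar 35 X -0.004094145663961251 Y [-0.0145  0.0677] Z [0.0297 0.0352 0.0385] skew 0.2339953715682885
[ 0.5654 -0.0396  0.098 ] [ 0.7501 -0.134  -2.7957] [-0.0142 -0.003   0.0492] 0.009608783490569092 9.948123693466187
```

```bash
python3 -m creep '{"delta_pos": [[0,0,0],[0,0,0.04],[0,0,0.1],[-0.01,0,0.15],[-0.03,0,0.17],[-0.04,0,0.17],[-0.04,0,0.13],[-0.04,0,0.07]], "turn": [0,0,0,0,0,0,0,0]}' 1 60; python3 -m creep '{"delta_pos": [[-0.04,-0.06,0],[-0.04,-0.12,0],[-0.03,-0.18,0],[-0.03,-0.22,0],[-0.03,-0.24,0],[-0.02,-0.24,0],[0,-0.22,0],[0,-0.15,0]], "turn": [0.008,0.008,0.008,0.008,0.008,0.008,0.006,0.005]}'; python3 tr.py
```

```text
clock: 35.65
ee_pos: [0.5336, -0.0396, 0.2658]
tool_rot: [179.9, 0.0, 92.0]
ft_force: [-0.1, -0.1, -3.1]
width: 0.0081
grasp_force: 58.6
clock: 36.65
ee_pos: [0.4948, -0.3273, 0.2634]
tool_rot: [-180.0, -0.0, 102.6]
ft_force: [-0.1, 1.2, -3.0]
width: 0.0077
grasp_force: 58.6
wrist tab 6936 -0.12031777188221054 -0.04733522549407375 0.0017189280231012653 -0.017364324433320845 slope -20.903563122681476
wrist bar 4087 X -0.0006666164130932924 Y [-0.0422  0.069 ] Z [0.0363 0.0383 0.0395] skew 0.030473418787933578
side bar 25 X -0.003426043736558164 Y [0.038  0.0724] Z [0.0303 0.0351 0.037 ] skew -0.700480761965814
[ 0.4948 -0.3302  0.263 ] [-1.0626 -2.3504 -2.5172] [-0.4891  0.0006 -0.0397] 0.007976149099469875 58.57860803604126
```

Run:
```python
from h import *
np.set_printoptions(precision=4,suppress=True)
for n in ('wrist','side','top'):
    s,c=cap(n); W=cloud(c,s); ok=c['depth']>0; hsv=cv2.cvtColor(c['image'],cv2.COLOR_RGB2HSV)
    d=W-np.array([.563,-.320,0]); a=np.radians(12.7); X=d[...,0]*np.cos(a)+d[...,1]*np.sin(a); Y=-d[...,0]*np.sin(a)+d[...,1]*np.cos(a); Z=W[...,2]
    m=ok&(hsv[...,2]<100)&(hsv[...,1]<80)&(Z>.243)&(Z<.283)&(X>-.035)&(X<.11)&(abs(Y)<.06)&(abs(Y)>.02)
    for sg in(1,-1):
        k=m&(Y*sg>0)
        if k.sum()<8: continue
        v=k&(Z<.262)&(abs(X)<.02)
        print(n,sg,k.sum(),'X min',np.percentile(X[k],2),'Y',np.median(Y[k]),'slope',np.degrees(np.polyfit(X[k],Y[k],1)[0]),'Z',np.percentile(Z[k],[5,50,95]),'valley X',X[v].mean() if v.any() else None, v.sum())
    p=s['ee_pos']-np.array([.563,-.320,0]); print('tool local',p[0]*np.cos(a)+p[1]*np.sin(a),-p[0]*np.sin(a)+p[1]*np.cos(a),s['ee_pos'],s['ft_force'],s['ft_torque'])
```

```text
wrist 1 2653 X min -0.021748514207918686 Y 0.04140388563908114 slope 0.3925489067017618 Z [0.2569 0.2677 0.2722] valley X 0.002342752491923626 623
wrist -1 1834 X min 0.0017317935023704633 Y -0.037086153698348945 slope -0.11326753349073115 Z [0.2563 0.2679 0.2704] valley X 0.005885526781428337 249
tool local -0.06830362278822834 0.006897930003464463 [ 0.4949 -0.3283  0.2629] [-0.1877  1.7503 -2.9486] [ 0.1512  0.058  -0.0036]
side 1 43 X min -0.02205323054206642 Y 0.041267926515547886 slope -0.14982457461422496 Z [0.2529 0.2645 0.2693] valley X -0.002585567569088556 13
side -1 23 X min -0.015555937570547759 Y -0.03835826055223781 slope 0.583527544317542 Z [0.2539 0.2645 0.2691] valley X 0.0036113561969544844 7
tool local -0.0679328431307826 0.008493608909618939 [ 0.4949 -0.3266  0.2631] [-0.2789  0.3561 -2.5132] [ 0.0507  0.0058 -0.0012]
top 1 120 X min -0.016454448613001396 Y 0.03952924177183713 slope 0.30041306240923565 Z [0.256  0.268  0.2728] valley X 0.0047596236288281815 14
top -1 71 X min 0.013018150123063666 Y -0.03966085717827447 slope 0.9391161367986085 Z [0.2627 0.2683 0.2725] valley X 0.0006951639570194762 1
tool local -0.06762766164629747 0.00942862329135129 [ 0.495  -0.3257  0.2633] [-0.2401 -0.3969 -3.5461] [0.007  0.0191 0.0145]
```

```bash
python3 -m creep '{"delta_pos": [[0.01,-0.046,0],[0.05,0.011,0],[0.08,0.018,0],[0.09,0.02,0],[0.08,0.018,0],[0.04,0.01,0],[0,0,0],[0,0,0]], "turn": [0,0,0,0,0,0,0,0]}'; python3 -m creep '{"delta_pos": [[0,0,-0.03],[0,0,-0.04],[0,0,-0.04],[0,0,-0.03],[0,0,-0.02],[0,0,0],[0,0,0],[0,0,0]], "turn": [0,0,0,0,0,0,0,0]}'; python3 tr.py
```

```text
clock: 37.9
ee_pos: [0.5651, -0.3194, 0.264]
tool_rot: [-180.0, -0.0, 102.6]
ft_force: [-0.2, -0.9, -2.8]
width: 0.0082
grasp_force: 58.6
clock: 38.9
ee_pos: [0.5656, -0.3194, 0.2323]
tool_rot: [180.0, 0.0, 102.6]
ft_force: [-0.1, -0.2, -3.4]
width: 0.0079
grasp_force: 58.6
wrist tab 6472 -0.12171130705489135 -0.04718471810168631 0.0014662710047160215 -0.02382081382316279 slope -17.23364881600735
wrist bar 4436 X -0.00035531749278828106 Y [-0.0421  0.069 ] Z [0.0355 0.0381 0.0393] skew 0.0469016780464655
side bar 36 X 0.0010996900364303583 Y [0.0326 0.0726] Z [0.0303 0.0342 0.0377] skew -13.747288198907475
[ 0.5655 -0.3194  0.2322] [-0.2614 -0.7171 -3.1397] [-0.0232  0.077   0.0485] 0.007350687146601658 58.57722580432892
```

Now lower gently until the load transfers.

```bash
python3 -m creep '{"delta_pos": [[0,0,-0.01],[0,0,-0.01],[0,0,-0.01],[0,0,-0.005],[0,0,0],[0,0,0],[0,0,0],[0,0,0]], "turn": [0,0,0,0,0,0,0,0]}'
```

```text
clock: 40.0
ee_pos: [0.5658, -0.3195, 0.2288]
tool_rot: [179.8, 0.2, 102.6]
ft_force: [-5.9, 3.4, 20.5]
width: 0.0075
grasp_force: 61.1
```

```bash
python3 -m creep '{"delta_pos": [[0,0,0.01],[0,0,0],[0,0,0],[0,0,0],[0,0,0],[0,0,0],[0,0,0],[0,0,0]], "turn": [0,0,0,0,0,0,0,0]}' -0.2 40; python3 tr.py; python3 -m creep '{"delta_pos": [[0,0,0.02],[0,0,0.05],[0,0,0.1],[0,0,0.1],[0,0,0.1],[0,0,0.1],[0,0,0.1],[0,0,0.05]], "turn": [0,0,0,0,0,0,0,0]}'
python3 - <<'E'
from h import *
np.set_printoptions(precision=4,suppress=True)
for n in ('wrist','side'):
    s,c=cap(n); W=cloud(c,s); ok=c['depth']>0; hsv=cv2.cvtColor(c['image'],cv2.COLOR_RGB2HSV)
    d=W-np.array([.564,-.318,0]); a=np.radians(12.7); X=d[...,0]*np.cos(a)+d[...,1]*np.sin(a); Y=-d[...,0]*np.sin(a)+d[...,1]*np.cos(a); Z=W[...,2]
    b=ok&(Z>.25)&(Z<.29)&(abs(X)<.04)&(abs(Y)<.085)&(hsv[...,1]<70)&(hsv[...,2]>75)
    if b.sum()>20: print(n,'bar',b.sum(),'X',X[b].mean(),'Y',np.percentile(Y[b],[1,99]),'Z',np.percentile(Z[b],[10,50,95]),'skew',np.degrees(np.polyfit(Y[b],X[b],1)[0]))
    t=ok&(hsv[...,1]>110)&(hsv[...,0]<16)&(abs(Y)<.04)&(X<-.03)&(X>-.2)&(Z<.3)&(Z>.12)
    if t.sum()>30: print(n,'tab',t.sum(),X[t].min(),X[t].max(),Z[t].mean(),'tilt',np.degrees(np.arctan(np.polyfit(X[t],Z[t],1)[0]))+15)
print(s['ee_pos'],s['ft_force'])
E
```

```text
clock: 41.0
ee_pos: [0.5654, -0.3193, 0.227]
tool_rot: [-180.0, 0.0, 102.6]
ft_force: [-0.3, 1.4, 1.2]
width: 0.0515
grasp_force: 0.0
wrist tab 7056 -0.13347273863087045 -0.06110810900717092 0.0006056074781499982 -0.01734812050704758 slope -20.64868097879226
wrist bar 4752 X -0.0010748069537696305 Y [-0.0413  0.0689] Z [0.0374 0.0401 0.0414] skew -1.0341483913357947
side bar 66 X 0.004588762809551677 Y [-0.0459  0.0689] Z [0.032  0.0385 0.0423] skew -11.294214132731039
[ 0.5654 -0.3193  0.227 ] [0.462  0.2692 0.3434] [-0.0202  0.0193  0.0057] 0.051270048997584236 0.0
clock: 42.1
ee_pos: [0.5657, -0.3195, 0.3527]
tool_rot: [179.9, 0.1, 102.6]
ft_force: [0.4, -0.2, 0.4]
width: 0.0514
grasp_force: 0.0
wrist bar 3554 X 0.0020259404060291083 Y [-0.0678  0.066 ] Z [0.2648 0.2673 0.2703] skew -2.30671926053293
wrist tab 2503 -0.13308497831837107 -0.06021435998781688 0.20903624779550328 tilt -5.21441998180001
side bar 94 X 0.008049542868787575 Y [-0.0449  0.0663] Z [0.2598 0.2642 0.2696] skew -12.956996994541838
[ 0.5657 -0.3195  0.3533] [-1.1271  0.2635  0.5388]
```

```bash
python3 -m creep '{"delta_pos": [[0,0,0.1],[0,0,0.1],[0,0,0],[0,0,0],[0,0,0],[0,0,0],[0,0,0],[0,0,0]], "turn": [0,0,0,0,0,0,0,0]}'; python3 bi.py
python3 - <<'E'
from plant import *
print(sign_off())
E
```

```text
clock: 43.2
ee_pos: [0.5654, -0.3193, 0.3909]
tool_rot: [-180.0, -0.0, 102.6]
ft_force: [-0.2, -0.5, 0.1]
width: 0.051
grasp_force: 0.0
wrist
side
383 local x [-0.055  0.045] y [-0.073  0.011] z [0.014 0.026 0.031]
384 local x [-0.079  0.011] y [-0.03   0.056] z [0.014 0.026 0.031]
the job is handed in; nothing more can be done
None
```

All four biscuits are in the dish, and the empty tray was set down, re-gripped by its wire handle and hung level and square on the twin hook. I handed the job in at about 43 s, but no verdict came back.

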